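Glue a choke into the corner of its chassis tray and hold it there

ROBOT

A 7-joint arm with a two-finger parallel gripper is mounted at the origin on the work surface. World frame = base frame: x ahead of the robot, y to its left, z up, the work surface at z = 0. Lengths are in mm, angles in rad, forces in N, time in s.
With the tool pointing down it reaches from about 400 to 875 mm from the base axis. Payload 4.4 kg.
Tool frame: the origin (TCP) lies on the centre line of the jaws, within the pads' length; the fingertips stand 8 mm ahead of it and the grasp point (between the pads) lies 11 mm behind it; x points along the fingers, z is the direction in which the jaws open and shut, and the axes are right-handed (so a half turn about x gives the same grasp; the last joint's range is limited). The gripper opens to 85 mm and grips with 20 to 120 N. Pads are 22 mm wide; open, the fingers measure 114 mm over their backs; the gripper's body (76 mm by 85 mm) begins 54 mm behind the grasp point. The pads swing forward as they close: fully open they stand 13 mm farther back than shut.
Start: joints at [-1.255, 0.628, 0.038, 1.517, -0.027, 0.996, -0.02], TCP at [242.162, 603.221, 239.313] pointing down, gripper open.
Joint ranges: [-3.06, 3.06], [-0.37, 2.12], [-1.25, 1.32], [0.18, 2.47], [-1.1, 4.24], [0.23, 1.98], [-2.94, 2.94]. Speed limits (rad/s): [2.57, 2.57, 3.14, 3.14, 3.14, 3.14, 3.14].

INTERFACE

Orientations are given as [roll, pitch, yaw] about the fixed x, y, z axes, in that order (R = Rz(yaw) Ry(pitch) Rx(roll)).
In Python, from cell import ctrl, get_image, camera_params gives the robot as it stands. The module is installed in compiled form; this text tells all that it offers.
- The arm moves only by the shell command python3 -m handwheel 'ROWS'. ROWS is text: rows parted by semicolons, each of 7 numbers parted by spaces: the opening, from -1 (shut) to 1 (fully open), then the shift along the tool's x, y, z in mm, then the turn, a rotation vector about the tool's x, y, z in rad. In form: grip x y z wx wy wz; .... A call has 1 to 10 rows; each row shifts and turns the pose as measured when the row begins, along the tool's axes as they then stand; what a row does not reach is not made up. A row lasts 1/10 s, in which the tool goes at most 50 mm and 8.59 degrees, less where a joint would pass 70% of its speed; a pose out of reach is approached as far as the arm can. A call with a gripper value outside its range is refused whole. The fingers move at their own pace and stop on an object; the grip force is fixed at half the most. Time passes only in rows, so rows that do not move let the fingers close. It gives the time, the measured TCP pose, the force and the opening at its end, in the units of the state.
- ctrl.read_state(): the state, without advancing time (a new reading comes with each control period).
- get_image(name): name is "scene" or "side" or "wrist"; returns the picture (480x640x3 uint8, blue, green, red); there is no depth.
- camera_params(name): a dict with "fx", "fy", "cx", "cy" (pixels), "k1" (the pictures are not rectified: a ray, as slopes to the right and down, at radius r is drawn at 1 + k1 r^2 times it, then the intrinsics apply), "eye" and "orientation" of the camera in the world. Camera axes: x right, y up, looking along -z (the intrinsics and any distortion apply to the point x, -y, -z); pixel columns grow to the right and rows downward; lengths in mm; the calibration is good to about 2 mm. A picture is of the moment at which its call begins: read the wrist's pose just before it. camera_params takes no time and is no camera call; for the wrist camera it gives the pose at the moment of the call.
- ctrl.finish_job(): hands the job in, once; it reports no verdict.
The state is a dict: "clock": time; "qpos": joint angles; "qd": joint speeds; "tau": joint torques, N m; "eef_pos": TCP position; "tool_rot": TCP orientation; "force": force on the tool from outside, world axes, zero at the start; "torque": the same for the moment, N m; "width": finger opening in mm.
Only numpy, scipy, OpenCV 4.12 (cv2) and the standard library are available. Lean on these libraries where they do the work, as an engineer would, in place of code of your own. Each camera call takes 0.05 s, during which the arm holds its last target.

TASK

Glue the choke into its chassis tray: squeeze the trigger of the clamped glue gun fully in, keep it in for about a second and let it spring back. Then stand the choke upright on the tray floor in the corner that the nozzle points into, a domed end cap flat against the long wall and a laminated edge flat against the short wall, and press it firmly (but not so hard as to bend the thin sheet) against both walls at once; finish while still holding it pressed there, so that the glue can grab. Leave the coil, the wire spool and the varnish tin where they stand.

Things in the scene. Friction and masses are not known exactly. Their poses are not given: they have to be found in the camera images.
- choke_centre (a point): Centre (half-way up) of the loose choke, an iron-cored block like a small shrouded transformer, 0.35-0.7 kg: 52 mm along its x, 57 along y, 48 tall (z up). A laminated steel band (edges flat at y = +-28.5 mm) between two end caps, whose flat 40x40 mm domes face +-x, 26 mm from the centre. Brass tags stick up 8 mm on top. Stands on the bench left or right of the gluing board; either way round will do.
- corner (a point): Inner corner of the fixed grey sheet-steel tray, at floor level (14 mm above the bench). x points square into the LONG wall (the far one), y square into the SHORT wall (the left one), z up; the walls' inner faces are x = 0 and y = 0. Inside 117 mm (-x) by 147 mm (-y); walls 14 mm high, 3 mm thick. A terminal strip 18 mm high stands beyond y = -124 mm; otherwise the floor is empty.
- wall_long: The tray's long far wall, 141 mm long, 14 mm high; origin at the corner point, same axes. It starts 9 mm from the corner (the nozzle points through the gap). A wooden cleat 10 mm high lies outside it. Pushed by the choke with over about 60 N it bends.
- wall_short: The tray's short left wall, 111 mm long, 14 mm high; origin at the corner point, same axes. It starts 9 mm from the corner. Pushed by the choke with over about 60 N it bends.
- handle (a point): Middle of the glue gun's pistol handle. The fixed gun lies on its side, so the handle is level, 26 mm thick in height, with free air above and beside it (a 12 mm board below). x points along the barrel to the nozzle (dipping 10 degrees), y along the handle to the barrel (34 mm thick, its axis 48 mm away), z up. Handle's back at x = -14 mm; the trigger is ahead (+x), so both are squeezed together along x.
- trigger (a joint): Angle of the trigger, a black blade 13 mm high hinged beside the barrel: 0 released, 0.30 rad fully in (stop). Sprung: about 3 N to start, 9 N fully in. Its front face, in handle's axes, is at x = 26 mm when fully in; released, at 35 mm abreast of the point and 41 mm at the free end (y = -18 mm). So a squeeze closes from about 52 to 40 mm over handle and trigger.
- nozzle (a point): Tip of the gun's brass nozzle, 8 mm above the tray floor at the corner. The fixed gun runs back from it, away from the tray (against x of handle), rising 10 degrees: nozzle 19 mm thick at 40 mm back, barrel 34 mm thick from 60 to 150 mm back. No part is more than 75 mm above the bench.
- coil_centre (a point): Centre of a bystander: upright blue tube coil with copper bands, 44 mm in diameter, 110 mm tall (plus a 12 mm pin), on the bench on the other side of the board from the choke. To be left alone.
- spool: Bystander: spool of copper wire standing on the bench, 60 mm in diameter, 45 mm tall; origin at the centre of its underside. To be left alone.
- tin: Bystander: varnish tin, 72 mm in diameter, 73 mm tall; origin at the centre of its underside. To be left alone.
Not all that is in view belongs to the job. What is shaped like the part that bears choke_centre but red is not meant.

How it is judged (in metres and radians):
On the way, in this order (a step that is already met when the one before it is completed fails the run):
1. the trigger is squeezed fully in and kept in (value of joint trigger above 0.25 rad), for 0.6 s.
2. the trigger is let spring back (value of joint trigger below 0.04 rad), for 0.1 s.
3. the choke stands in the corner, pressed against both walls (contact force between choke and wall_long above 2 N and contact force between choke and wall_short above 2 N and x of choke_centre in the frame of corner between -0.029 and -0.023 m and y of choke_centre in the frame of corner between -0.0315 and -0.0255 m and z of choke_centre in the frame of corner below 0.027 m and angle between choke_centre's own z axis and vertical below 0.06 rad and angle between the x axis of choke_centre and the x axis of corner, either way round below 0.06 rad and contact force between the fingers and choke above 1 N), for 0.2 s.
At the end, for the whole second after the job is handed in: The fingers still press the choke; it stands upright on the tray floor, at rest, square (0.06 rad) in the corner, dome within 3 mm of the long wall and laminated edge within 3 mm of the short wall, pushing each with over 2 N (and never over 60 N); the trigger is released (all of step 3 and value of joint trigger below 0.04 rad and linear speed of choke below 0.01 m/s); the arm keeps its last pose, push and grip.
It fails at once if the choke is pushed against a tray wall hard enough to bend it (over 60 N) (contact force between choke and wall_long above 60 N or contact force between choke and wall_short above 60 N).
It fails at once if a bystander (coil, spool, tin) is shifted by more than 20 mm or knocked over (distance of any of coil_centre, spool, tin from where it was at the start of the episode above 0.02 m).
It also fails if it takes over 56 s, if anything falls off the work surface, if the arm or the gripper's body presses on something with over 40 N, if the wrist force passes 120 N, or if a joint passes its speed limit or range.

## Working session

There is one attempt and no reset: what is moved stays moved. The work goes in short steps, Python scripts to look and compute and a shell command to move; the robot and the scene stay as the last step left them, time stands still between calls to the robot, and variables do not carry over. Pictures are saved under pics/ and viewed, and the job is handed in when it is done.

```bash
mkdir -p pics; python3 - <<'E'
from cell import ctrl,get_image,camera_params
import cv2
print(ctrl.read_state())
for n in("scene","side","wrist"):
    print(n,camera_params(n)); cv2.imwrite(f"pics/{n}0.png",get_image(n))
E
```

```text
{'clock': 0.0, 'qpos': array([-1.25481243,  0.62934103,  0.03845687,  1.51836593, -0.02703547,
        0.99627496, -0.020027  ]), 'qd': array([-0.00144073, -0.0011336 ,  0.00188369,  0.00116219,  0.00056696,
        0.0010425 , -0.00124754]), 'tau': array([-2.78308435e-04, -5.63414097e+01,  1.22632753e+00, -1.93437964e+01,
        1.11299136e-02,  1.07747558e-02,  2.35491490e-05]), 'eef_pos': array([241.92234017, 602.65514044, 238.39328746]), 'tool_rot': array([-3.13980245,  1.56892518, -1.95084834]), 'force': array([ 0.59892978,  0.00841998, -0.46509351]), 'torque': array([ 0.07264008, -0.01584244,  0.01623153]), 'width': 85.52157384135917}
scene {'fx': 521.865596662894, 'fy': 521.865596662894, 'cx': 320.16433519371077, 'cy': 238.96196979311492, 'k1': -0.15424950227882353, 'eye': array([1321.41063458, -218.503119  ,  805.82656956]), 'orientation': array([8.54544788e-01, 9.11249698e-04, 1.36160334e+00])}
side {'fx': 438.90115584607946, 'fy': 438.90115584607946, 'cx': 323.0997098589203, 'cy': 240.61059242549823, 'k1': -0.09162207744471139, 'eye': array([ 352.27898014, -746.28139965,  633.08198582]), 'orientation': array([ 0.886476  ,  0.01383627, -0.22145465])}
wrist {'fx': 346.5757105011765, 'fy': 346.5757105011765, 'cx': 318.46600212895623, 'cy': 239.83342567596958, 'k1': -0.025884039417783656, 'eye': array([166.93316493, 633.53266902, 373.07198183]), 'orientation': array([-3.20409999e-01,  4.68775495e-04,  1.18920333e+00])}
```

View pics/scene0.png

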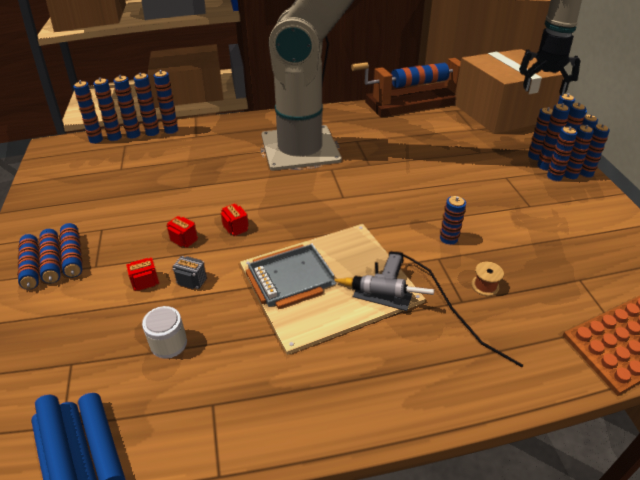

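View pics/side0.png

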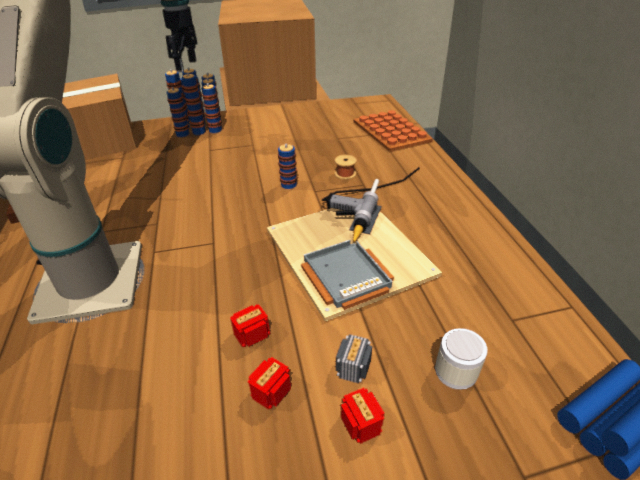

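View pics/wrist0.png

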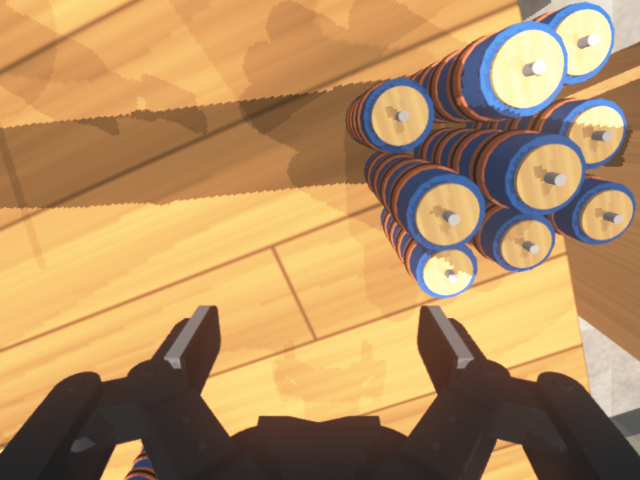

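Candidates for the choke: grey block at scene (189,272), and red look-alikes at (182,231), (235,219) and (143,274). I choose the grey one, which is also at side (353,358), and check it in a crop.

```bash
cat > h.py <<'E'
import numpy as np, cv2
from scipy.spatial.transform import Rotation as R
from cell import ctrl,get_image,camera_params
def rot(o): return R.from_euler('xyz',o).as_matrix()
def ray(P,u,v):
    x=(u-P['cx'])/P['fx']; y=(v-P['cy'])/P['fy']
    a,b=x,y
    for _ in range(20):
        k=1+P['k1']*(a*a+b*b); a,b=x/k,y/k
    d=rot(P['orientation'])@np.array([a,-b,-1.]); return np.array(P['eye']),d
def plane(P,u,v,z):
    e,d=ray(P,u,v); return e+d*(z-e[2])/d[2]
def tri(L):
    A=np.zeros((3,3));b=np.zeros(3)
    for P,u,v in L:
        e,d=ray(P,u,v); d=d/np.linalg.norm(d); M=np.eye(3)-np.outer(d,d); A+=M;b+=M@e
    p=np.linalg.solve(A,b)
    return p,[np.linalg.norm((np.eye(3)-np.outer(d/np.linalg.norm(d),d/np.linalg.norm(d)))@(p-e)) for e,d in (ray(*l) for l in L)]
def proj(P,p):
    c=rot(P['orientation']).T@(np.array(p)-P['eye']); x,y=c[0]/-c[2],-c[1]/-c[2]; k=1+P['k1']*(x*x+y*y)
    return P['fx']*x*k+P['cx'],P['fy']*y*k+P['cy']
def delta(target,Rt=None):
    """shift in tool axes and rotvec in tool axes to target pose"""
    s=ctrl.read_state(); Rc=rot(s['tool_rot']); d=Rc.T@(np.array(target)-s['eef_pos'])
    w=R.from_matrix(Rc.T@Rt).as_rotvec() if Rt is not None else np.zeros(3)
    return d,w
def down(yaw):
    """tool x down, tool z (jaws) at world angle yaw"""
    x=np.array([0,0,-1.]); z=np.array([np.cos(yaw),np.sin(yaw),0]); return np.stack([x,np.cross(z,x),z],1)
E
python3 - <<'E'
from h import *
S=camera_params('scene');D=camera_params('side')
for n,a,b in [('choke',(189,272),(353,358)),('coil',(453,220),(288,167)),('spooltop',(488,271),(345,160)),('tintop',(164,320),(463,345)),('nozzle',(337,281),(352,242)),('handleend',(397,257),(328,203))]:
    print(n,tri([(S,*a),(D,*b)]))
st=ctrl.read_state();print(rot(st['tool_rot']))
W=camera_params('wrist');Rt=rot(st['tool_rot']);print(Rt.T@(W['eye']-st['eef_pos']),Rt.T@rot(W['orientation']))
a=cv2.imread('pics/scene0.png')[170:350,110:450];b=cv2.imread('pics/side0.png')[180:450,220:500]
cv2.imwrite('pics/ca.png',cv2.resize(a,None,fx=2.3,fy=2.3,interpolation=2));cv2.imwrite('pics/cb.png',cv2.resize(b,None,fx=2.2,fy=2.2,interpolation=2))
E
```

```text
choke (array([ 488.95238128, -329.96099924,   24.35031558]), [np.float64(1.1132892950678008), np.float64(1.1132892950678706)])
coil (array([477.39803038, 272.98470158,  54.16508345]), [np.float64(1.6132217562484408), np.float64(1.6132217562484514)])
spooltop (array([638.7761964 , 288.28947458,  43.31320984]), [np.float64(0.33264797659529366), np.float64(0.33264797659526363)])
tintop (array([ 655.35535237, -375.20940082,   66.81103159]), [np.float64(0.8729547864365867), np.float64(0.8729547864365815)])
nozzle (array([571.82125167, -23.79394719,  14.12212564]), [np.float64(0.2180480733428673), np.float64(0.21804807334287546)])
handleend (array([548.47024231, 114.45020581,  32.82321605]), [np.float64(2.203884781714081), np.float64(2.2038847817141805)])
[[-5.01262864e-04 -9.27974591e-01  3.72643137e-01]
 [-1.25682660e-03  3.72643474e-01  9.27973740e-01]
 [-9.99999085e-01 -3.18903307e-06 -1.35309549e-03]]
[-134.55209877   81.11544261    0.40206866] [[-1.14170982e-03  3.14946126e-01 -9.49108863e-01]
 [ 2.59640370e-04  9.49109543e-01  3.14946040e-01]
 [ 9.99999315e-01  1.13150009e-04 -1.16538041e-03]]
```

View pics/ca.png

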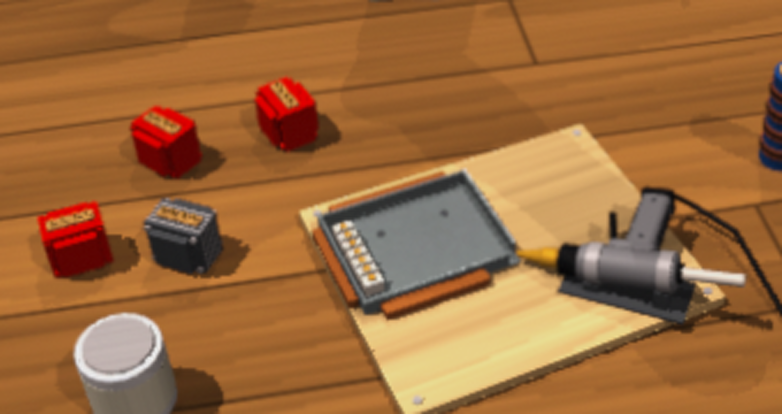

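View pics/cb.png

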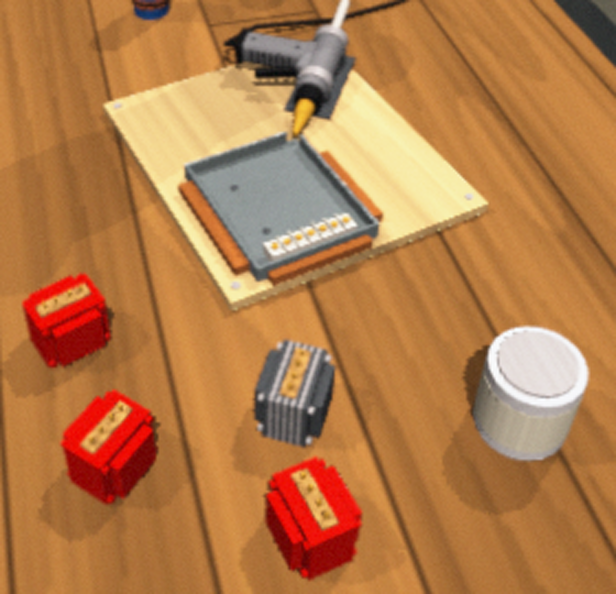

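The grey block is the choke (steel-laminated, at about (489,-330)). I go for a close wrist view of the gun and tray.

```bash
python3 - <<'E'
from h import *
print(delta([540,45,270]))
E
```

```text
(array([ -30.8076359 , -484.39216591, -406.63557083]), array([0., 0., 0.]))
```

```bash
python3 -m handwheel '1 -20 -15 -12 0 0 0; 1 -10 -38 -32 0 0 0; 1 0 -38 -32 0 0 0; 1 0 -38 -32 0 0 0; 1 0 -38 -32 0 0 0; 1 0 -38 -32 0 0 0; 1 0 -38 -32 0 0 0; 1 0 -38 -32 0 0 0; 1 0 -38 -32 0 0 0; 1 0 -38 -32 0 0 0'
```

```text
clock: 1.15
eef_pos: [460.5, 193.1, 265.8]
tool_rot: [1.772, 1.567, 2.979]
force: [0.3, 0.5, -0.4]
width: 85.4
```

```bash
python3 - <<'E'
from h import *
print(delta([540,45,270]))
E
```

```text
(array([  -4.62847647, -127.06139015, -110.0682638 ]), array([0., 0., 0.]))
```

```bash
python3 -m handwheel '1 -1 -35 -32 0 0 0; 1 -1 -35 -32 0 0 0; 1 -1 -35 -30 0 0 0; 1 0 -22 -16 0 0 0; 1 0 0 0 0 0 0'
python3 - <<'E'
from h import *
s=ctrl.read_state();W=camera_params('wrist');cv2.imwrite('pics/w1.png',get_image('wrist'));print(s['eef_pos'],s['qpos'].round(2),W)
np.save('W1.npy',W,allow_pickle=True)
E
```

```text
clock: 1.65
eef_pos: [544.3, 29.3, 268.2]
tool_rot: [2.909, 1.566, -2.18]
force: [-0.2, 1.0, -0.5]
width: 85.3
[544.277287    29.33430592 268.2287606 ] [-0.19  0.45  0.12  1.78 -0.06  0.92  1.15] {'fx': 346.5757105011765, 'fy': 346.5757105011765, 'cx': 318.46600212895623, 'cy': 239.83342567596958, 'k1': -0.025884039417783656, 'eye': array([469.37031117,  60.06229413, 402.90268901]), 'orientation': array([-0.31937078,  0.00310625,  1.19419031])}
```

View pics/w1.png

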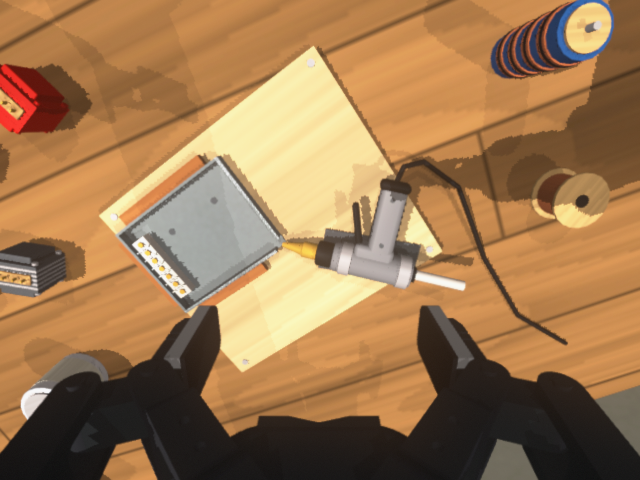

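Wrist view: tray at (200,235), nozzle tip at (283,243), handle at (388,220), trigger blade at (357,225). The coil is top right and the choke is at left (35,268). I zoom for corners.

```bash
python3 - <<'E'
import cv2
a=cv2.imread('pics/w1.png')
cv2.imwrite('pics/w1a.png',cv2.resize(a[150:320,110:310],None,fx=3.5,fy=3.5,interpolation=2))
cv2.imwrite('pics/w1b.png',cv2.resize(a[160:310,270:470],None,fx=4,fy=4,interpolation=2))
E
```

```text
(no output)
```

View pics/w1a.png

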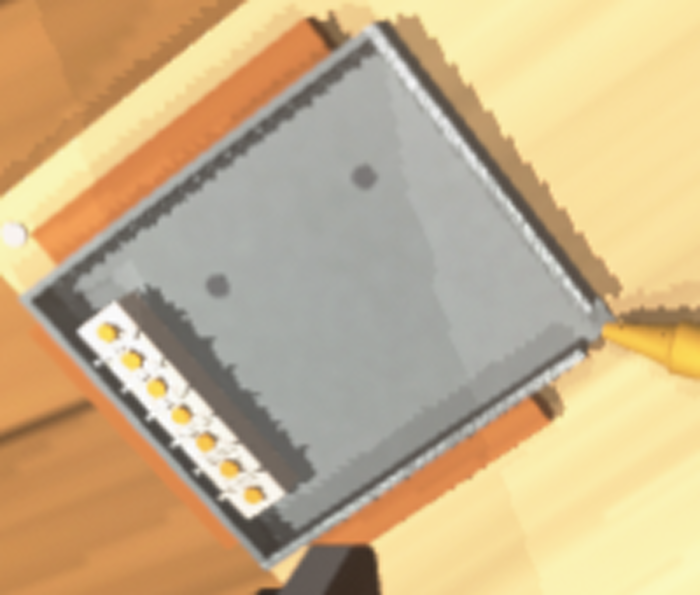

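View pics/w1b.png

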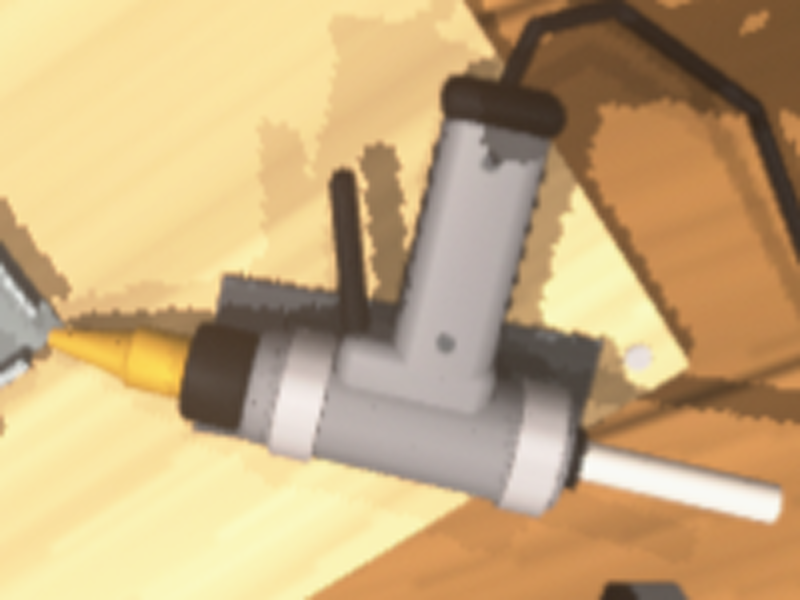

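```bash
python3 - <<'E'
from h import *
W=np.load('W1.npy',allow_pickle=True).item()
a=lambda p,z:plane(W,110+p[0]/3.5,150+p[1]/3.5,z)
b=lambda p,z:plane(W,270+p[0]/4,160+p[1]/4,z)
c=[a(p,28) for p in [(25,297),(268,565),(375,28)]]
l,bm,t=c
print(c,np.linalg.norm(l-bm),np.linalg.norm(l-t))
Ll=[a(p,28) for p in [(268,565),(585,352)]]; Ss=[a(p,28) for p in[(375,28),(600,308)]]
Nn=[a(p,28) for p in [(25,297),(375,28)]];E_=[a(p,28) for p in [(25,297),(268,565)]]
for n,q in zip('long short near right'.split(),(Ll,Ss,Nn,E_)): print(n,np.degrees(np.arctan2(*(q[1]-q[0])[[1,0]])),np.linalg.norm(q[1]-q[0]))
tip=b((50,337),22);print('tip',tip)
z=60.
for _ in range(10):
    e=b((780,500),z); z=22+np.linalg.norm((e-tip)[:2])*np.tan(np.radians(10))
print('stick end',e,'dir',np.degrees(np.arctan2(*(tip-e)[[1,0]])))
for p in [(440,125),(402,330),(547,150),(497,380)]:
    for z in (41,54): print(p,z,b(p,z))
print('trig',b((343,172),46),b((355,325),46))
E
```

```text
[array([ 493.99313807, -199.09513646,   28.        ]), array([ 610.9969067 , -171.80209863,   28.        ]), array([459.7097841 , -53.01923668,  28.        ])] 120.14487832270254 150.0450494162623
long 103.27523509915335 139.8430993090864
short 14.661335364680335 110.61743915400123
near 103.20801568984903 150.0450494162623
right 13.13038059302295 120.14487832270254
tip [575.75511654 -28.27265602  22.        ]
stick end [682.60875179 147.7125033   58.30301295] dir -121.26504069686973
(440, 125) 41 [553.93742396  95.01261225  41.        ]
(440, 125) 54 [550.89966685  93.75715285  54.        ]
(402, 330) 41 [604.17634558  67.24541036  41.        ]
(402, 330) 54 [599.33394319  66.98738378  54.        ]
(547, 150) 41 [570.63833857 119.28642729  41.        ]
(547, 150) 54 [567.00066359 117.1590219   54.        ]
(497, 380) 41 [627.87696735  87.16870325  41.        ]
(497, 380) 54 [622.1832088   86.19500692  54.        ]
trig [555.23954439  66.93156661  46.        ] [596.27197682  55.73206898  46.        ]
```

```bash
cat > geo.py <<'E'
from h import *
g=np.radians(-120.6)
tip=np.array([575.75,-28.3,22.])
c10,s10=np.cos(np.radians(10)),np.sin(np.radians(10))
hx=np.array([c10*np.cos(g),c10*np.sin(g),-s10]); hy=np.array([-np.sin(g),np.cos(g),0]); hz=np.cross(hx,hy)
E
python3 - <<'E'
from geo import *
W=np.load('W1.npy',allow_pickle=True).item()
b=lambda p,z:plane(W,270+p[0]/4,160+p[1]/4,z)
H=np.stack([hx,hy,hz])
print(hx,hy,hz)
for n,p,z in [('fl',(440,125),46),('fl2',(402,330),46),('bk',(547,150),46),('bk2',(497,380),46),('trigend',(343,172),48),('trigbase',(355,325),48),('trigfront',(330,180),46),('capfront',(445,80),50),('stick',(780,500),58),('collarfront',(200,325),48),('barrelback',(540,515),48)]:
    q=b(p,z); print(n,q.round(1),(H@(q-tip)).round(1))
E
```

```text
[-0.50130793 -0.84766542 -0.17364818] [ 0.86074203 -0.50904142  0.        ] [-0.08839411 -0.14946628  0.98480775]
fl [552.8  94.5  46. ] [-96.8 -82.3   7.3]
fl2 [602.3  67.1  46. ] [-98.4 -25.7   7. ]
bk [569.2 118.5  46. ] [-125.3  -80.3    2.3]
bk2 [625.7  86.8  46. ] [-126.8  -15.6    2. ]
trigend [554.8  66.9  48. ] [-74.7 -66.5  13.2]
trigbase [595.6  55.8  48. ] [-85.7 -25.7  11.3]
trigfront [556.  63.  46.] [-71.7 -63.5  11.7]
capfront [541.4  99.   50. ] [-95.5 -94.4  11.6]
stick [682.8 147.8  58. ] [-209.2    2.5   -0.3]
collarfront [580.2  16.8  48. ] [-45.  -19.1  18.5]
barrelback [668.3  85.6  48. ] [-147.5   21.7    0.4]
```

```bash
cat >> geo.py <<'E'
HP=tip-112*hx-47*hy
RT=np.stack([-hz,np.cross(-hx,-hz),-hx],1)
E
python3 - <<'E'
from geo import *
print(HP)
T=HP+7*hx-6*hy
print(delta(T+70*hz,RT))
E
```

```text
[591.44161321  90.56347375  41.4485959 ]
(array([158.63515804, -14.64513138,  55.6359037 ]), array([ 0.1585645 , -0.17822296, -0.01626743]))
```

```bash
python3 -m handwheel '1 0 -5 18 0.06 -0.06 -0.005; 1 0 -5 18 0.06 -0.06 -0.005; 1 0 -5 18 0.04 -0.06 -0.005; 1 0 0 0 0 0 0'
python3 - <<'E'
from geo import *
T=HP+7*hx-6*hy
print(delta(T+70*hz,RT))
E
```

```text
clock: 2.1
eef_pos: [576.9, 81.8, 270.3]
tool_rot: [0.042, 1.388, 1.077]
force: [0.7, -0.1, 1.1]
width: 85.3
(array([157.66049263,  -3.28508951, -33.28516405]), array([-0.00163472,  0.00826819, -0.00737938]))
```

```bash
python3 -m handwheel '1 30 -2 -15 0 0.008 -0.007; 1 40 -2 -18 0 0 0; 1 40 0 0 0 0 0; 1 25 0 0 0 0 0; 1 0 0 0 0 0 0'
python3 - <<'E'
from geo import *
T=HP+7*hx-6*hy
print(delta(T+70*hz,RT)); W=camera_params('wrist');np.save('W2.npy',W,allow_pickle=True);cv2.imwrite('pics/w2.png',get_image('wrist'))
for q in [HP+13*hz,HP+13*hz-14*hx,HP+41*hx-18*hy]: print(proj(W,q))
E
```

```text
clock: 2.6
eef_pos: [572.1, 78.9, 129.2]
tool_rot: [0.007, 1.398, 1.06]
force: [-1.0, -0.3, 0.5]
width: 85.2
(array([19.85688007, -4.76490215, -2.63527844]), array([ 0.01529925, -0.00174315, -0.0039334 ]))
(np.float64(324.04943079431456), np.float64(271.58360654016013))
(np.float64(345.1588929328795), np.float64(271.884512285372))
(np.float64(264.2037058414237), np.float64(238.7850300115437))
```

View pics/w2.png

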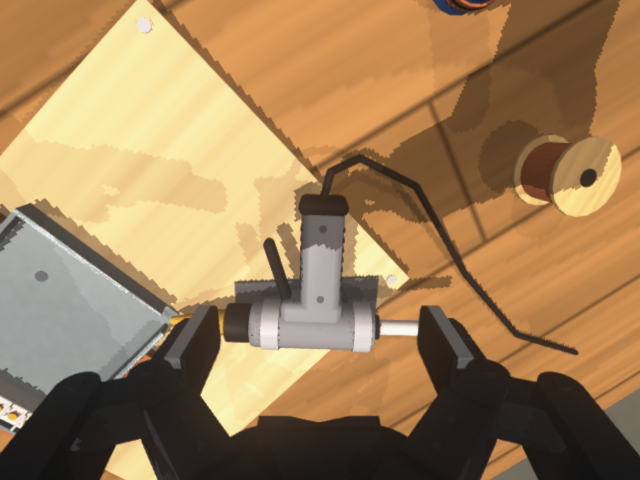

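The overlay agrees: the handle is predicted at (324,272) and seen at (323,271), and the trigger end is predicted at (264,239) and seen at (266,240). I descend.

```bash
python3 -m handwheel '1 30 -3 -2 0.015 0 -0.004; 1 30 -2 -1 0 0 0; 1 20 0 0 0 0 0; 1 0 0 0 0 0 0'
python3 - <<'E'
from geo import *
T=HP+7*hx-6*hy
print(delta(T-7*hz,RT),ctrl.read_state()['force'])
E
```

```text
clock: 3.05
eef_pos: [587.4, 88.6, 57.0]
tool_rot: [-0.061, 1.39, 0.982]
force: [0.1, 0.5, -0.3]
width: 85.3
(array([22.93655607,  3.77574487, -6.09939735]), array([0.00772163, 0.00550054, 0.00978865])) [ 0.13981245  0.4721028  -0.33238062]
```

```bash
python3 -m handwheel '1 0 4 -6 0.008 0.006 0.01; 1 12 0 0 0 0 0; 1 10 0 0 0 0 0; 1 0 0 0 0 0 0'
python3 - <<'E'
from geo import *
T=HP+7*hx-6*hy
print(delta(T-7*hz,RT),ctrl.read_state()['force'])
cv2.imwrite('pics/w3.png',get_image('wrist'))
E
```

```text
clock: 3.45
eef_pos: [585.6, 89.1, 38.6]
tool_rot: [-0.032, 1.393, 1.005]
force: [0.3, 0.1, 0.6]
width: 85.3
(array([ 4.95379274,  1.71039484, -2.32798004]), array([0.00157146, 0.00316034, 0.00555502])) [0.28562522 0.12644205 0.62483387]
```

View pics/w3.png

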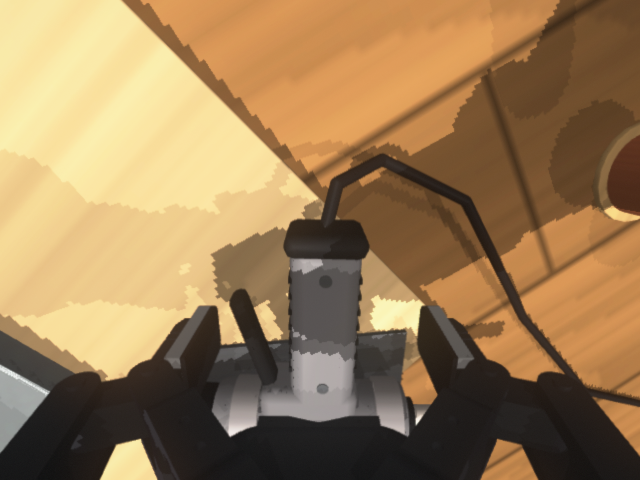

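```bash
python3 -m handwheel '1 4 1.5 -2 0 0 0.005; 0.3 0 0 0 0 0 0; 0.1 0 0 0 0 0 0; 0.1 0 0 0 0 0 0'
python3 - <<'E'
from geo import *
T=HP+6*hx-6*hy
print(delta(T-7*hz,RT),ctrl.read_state()['force'])
E
```

```text
clock: 3.9
eef_pos: [582.4, 86.1, 34.5]
tool_rot: [0.001, 1.396, 1.038]
force: [-2.0, -3.9, 3.1]
width: 47.0
(array([1.65160692, 0.50159964, 3.47102933]), array([ 0.00016349,  0.00019068, -0.00014148])) [-1.95675782 -3.90529665  3.05714758]
```

```bash
python3 -m handwheel '0.05 0 0 3 0 0 0; -0.05 0 0 1 0 0 0; -0.15 0 0 0 0 0 0; -0.3 0 0 0 0 0 0'
python3 - <<'E'
from geo import *
T=HP+6*hx-6*hy
print(delta(T-7*hz,RT),ctrl.read_state()['force'])
cv2.imwrite('pics/w4.png',get_image('wrist'))
E
```

```text
clock: 4.3
eef_pos: [582.8, 87.4, 35.6]
tool_rot: [0.016, 1.399, 1.046]
force: [-1.2, -1.8, -2.6]
width: 38.1
(array([2.44193344, 0.1752909 , 2.04864179]), array([-0.00621621, -0.00231701, -0.00163879])) [-1.20465617 -1.8141005  -2.56295374]
```

View pics/w4.png

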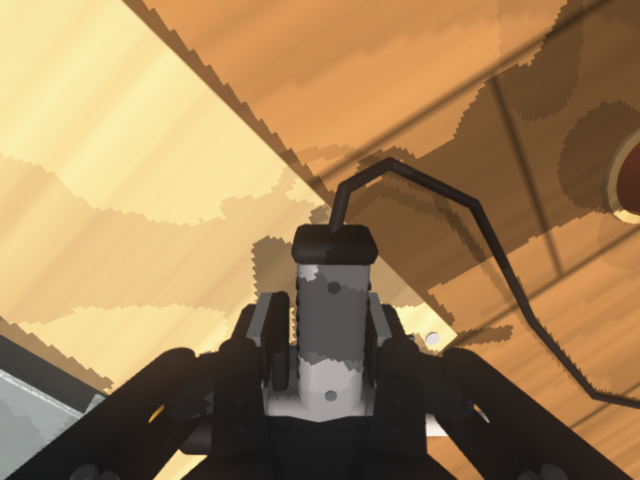

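The width is 38 mm and the trigger lies parallel beside the handle, so it is fully in. I hold for a second.

```bash
python3 -m handwheel '-0.3 0 0 0 0 0 0; -0.3 0 0 0 0 0 0; -0.3 0 0 0 0 0 0; -0.3 0 0 0 0 0 0; -0.3 0 0 0 0 0 0; -0.3 0 0 0 0 0 0; -0.3 0 0 0 0 0 0; -0.3 0 0 0 0 0 0; -0.3 0 0 0 0 0 0; -0.3 0 0 0 0 0 0'
python3 -m handwheel '0.6 0 0 0 0 0 0; 1 0 0 0 0 0 0; 1 0 0 0 0 0 0; 1 0 0 0 0 0 0; 1 0 0 0 0 0 0'
python3 - <<'E'
from geo import *
cv2.imwrite('pics/w5.png',get_image('wrist'))
T=HP+6*hx-6*hy
print(delta(T-7*hz,RT),ctrl.read_state()['force'])
E
```

```text
clock: 5.35
eef_pos: [582.8, 87.4, 35.5]
tool_rot: [0.017, 1.399, 1.047]
force: [-0.5, 0.2, 1.8]
width: 37.8
clock: 5.85
eef_pos: [584.0, 87.6, 35.3]
tool_rot: [0.001, 1.398, 1.035]
force: [-0.7, -0.7, 0.1]
width: 85.3
(array([2.03875266, 1.06553605, 1.173705  ]), array([-0.00214331, -0.00132455,  0.00022244])) [ 0.43885032 -0.13620829 -0.44620249]
```

View pics/w5.png

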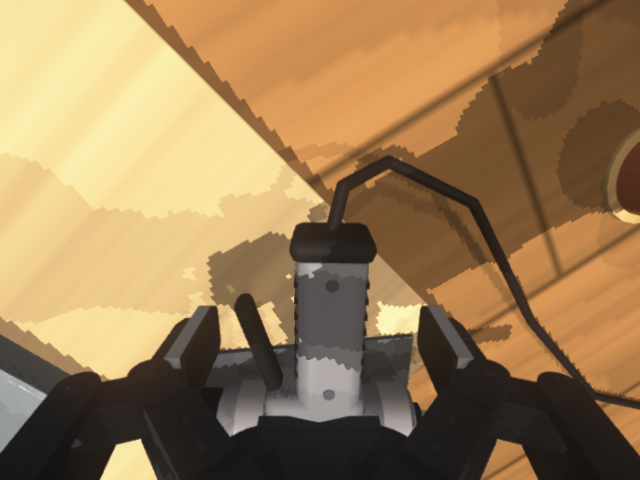

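The trigger is back at its released angle. I retreat and go over to the choke.

```bash
python3 -m handwheel '1 -30 0 0 0 0 0; 1 -45 0 0 0 0 0; 1 -45 0 0 0 0 0; 1 -45 0 0 0 0 0; 1 -20 0 0 0 0.08 0; 1 0 0 0 0 0.09 0'
python3 - <<'E'
from geo import *
print(delta([500,-310,240],down(np.radians(59))),ctrl.read_state()['qpos'].round(2))
E
```

```text
clock: 6.5
eef_pos: [565.9, 56.7, 224.7]
tool_rot: [1.899, 1.568, 2.929]
force: [0.3, 1.0, -0.2]
width: 85.5
(array([ -15.34170894, -132.3835003 , -348.28834271]), array([-0.00022806, -0.00090385, -0.00265363])) [-0.27  0.54  0.19  1.77 -0.13  0.85  1.01]
```

```bash
python3 -m handwheel '1 -5 -16 -43 0 0 0; 1 -5 -16 -43 0 0 0; 1 -4 -16 -43 0 0 0; 1 0 -16 -43 0 0 0; 1 0 -16 -43 0 0 0; 1 0 -16 -43 0 0 0; 1 0 -16 -43 0 0 0; 1 0 -16 -35 0 0 0; 1 0 0 0 0 0 0'
python3 - <<'E'
from geo import *
print(delta([500,-310,240],down(np.radians(59))),ctrl.read_state()['qpos'].round(2))
W=camera_params('wrist');np.save('W6.npy',W,allow_pickle=True);cv2.imwrite('pics/w6.png',get_image('wrist'))
E
```

```text
clock: 7.4
eef_pos: [512.9, -295.8, 240.9]
tool_rot: [-0.785, 1.563, 0.276]
force: [-1.3, 0.4, -0.1]
width: 85.4
(array([  0.80252462,   4.29903146, -18.68957497]), array([0.03053036, 0.00579689, 0.00561315])) [ 0.36  0.55  0.19  1.69 -0.13  0.91  1.66]
```

View pics/w6.png

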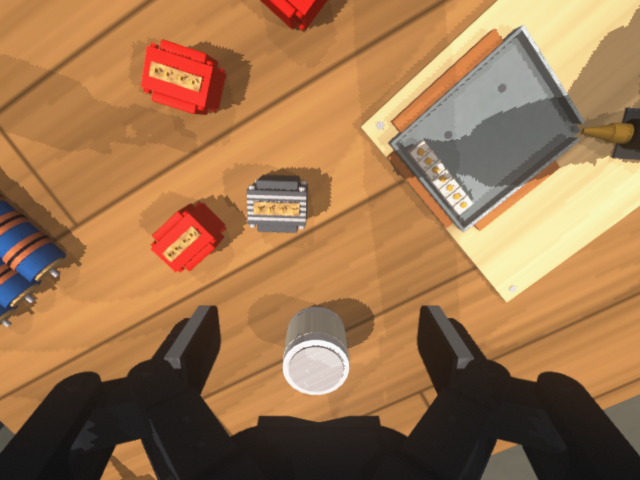

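Choke at (277,205): laminated strip along the image's horizontal, domes up and down, with a red block close by at (190,237). I will grip across the domes, since that side is free.

```bash
python3 - <<'E'
import cv2
a=cv2.imread('pics/w6.png')
cv2.imwrite('pics/w6a.png',cv2.resize(a[165:245,230:330],None,fx=7,fy=7,interpolation=2))
E
```

```text
(no output)
```

View pics/w6a.png

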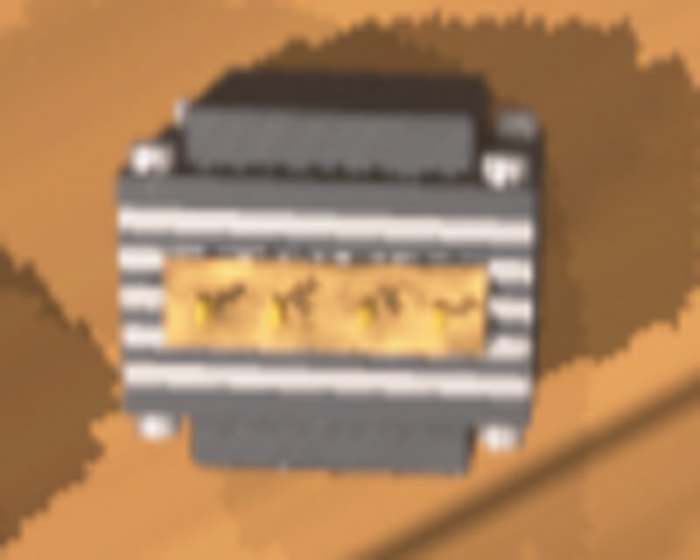

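```bash
python3 - <<'E'
from geo import *
W=np.load('W6.npy',allow_pickle=True).item()
a=lambda p,z=48:plane(W,230+p[0]/7,165+p[1]/7,z)
c=[a(p) for p in [(120,180),(535,188),(533,425),(125,410)]]
print(np.round(c,1),np.mean(c,0))
for i in range(4): print(np.linalg.norm(c[i]-c[(i+1)%4]))
for p,q in [((120,222),(533,236)),((125,372),(530,388)),((165,262),(490,266)),((165,345),(485,353))]:
    d=a(q)-a(p); print(np.degrees(np.arctan2(d[1],d[0])))
print('label',np.mean([a(p,50) for p in [(165,262),(490,266),(485,353),(165,345)]],0))
# dome tops z=44
for p in [(185,165),(475,172),(195,465),(470,472)]: print(a(p,44))
E
```

```text
[[ 462.5 -343.1   48. ]
 [ 491.1 -294.5   48. ]
 [ 520.1 -311.5   48. ]
 [ 490.2 -360.2   48. ]] [ 490.9821145  -327.32333129   48.        ]
56.364343894724826
33.56820839065115
57.15593578168658
32.493851475971255
58.65966681359745
58.2831890760914
59.912378387776
59.15137464643716
label [ 491.04180879 -327.44499861   50.        ]
[ 465.42936995 -335.25949071   44.        ]
[ 485.77532457 -301.07342947   44.        ]
[ 502.54275836 -357.19011751   44.        ]
[ 522.70944255 -323.4979829    44.        ]
```

```bash
python3 -m handwheel '1 0 0 0 0.145 0 0; 1 0 0 0 0.145 0 0; 1 0 0 0 0.145 0 0; 1 0 0 0 0.145 0 0; 1 0 0 0 0.145 0 0; 1 0 0 0 0.145 0 0; 1 0 0 0 0.145 0 0; 1 0 0 0 0.145 0 0; 1 0 0 0 0.145 0 0; 1 0 0 0 0.145 0 0'
python3 - <<'E'
from geo import *
print(delta([491,-327.3,140],down(np.radians(-31))),ctrl.read_state()['qpos'].round(2))
E
```

```text
clock: 8.45
eef_pos: [519.9, -270.3, 239.9]
tool_rot: [1.557, 1.545, 1.136]
force: [0.2, 0.7, -0.4]
width: 85.5
(array([ 98.22203381, -66.43962033,  -3.17510113]), array([ 0.12050331, -0.00118985, -0.02582725])) [ 0.08  0.6   0.6   1.71 -0.43  0.96  0.42]
```

```bash
python3 -m handwheel '1 10 -20 0 0.07 0 -0.015; 1 20 -30 0 0.05 0 -0.01; 1 30 -16 0 0 0 0; 1 20 0 0 0 0 0; 1 0 0 0 0 0 0'
python3 - <<'E'
from geo import *
print(delta([491,-327.3,140],down(np.radians(-31))),ctrl.read_state()['qpos'].round(2))
E
```

```text
clock: 8.95
eef_pos: [495.5, -316.9, 156.4]
tool_rot: [1.695, 1.562, 1.163]
force: [-0.6, 1.3, 0.4]
width: 85.6
(array([ 16.29994736, -11.38637948,   1.44813135]), array([ 0.00932789, -0.00115126, -0.00889572])) [ 0.18  0.71  0.56  1.79 -0.52  0.8   0.47]
```

```bash
python3 -m handwheel '1 16 -13 1 0.009 0 -0.009; 1 5 0 0 0 0 0; 1 0 0 0 0 0 0'
python3 - <<'E'
from geo import *
print(delta([491,-327.3,27],down(np.radians(-31))))
W=camera_params('wrist');cv2.imwrite('pics/w7.png',get_image('wrist'));print(proj(W,[491,-327.3,48]))
E
```

```text
clock: 9.25
eef_pos: [493.2, -324.1, 136.5]
tool_rot: [1.539, 1.567, 1.005]
force: [0.5, 0.6, 0.3]
width: 85.6
(array([109.50563026,  -4.24461948,  -0.26457907]), array([ 0.00643669,  0.00011034, -0.00392311]))
(np.float64(318.4768816634053), np.float64(256.08390150736636))
```

View pics/w7.png

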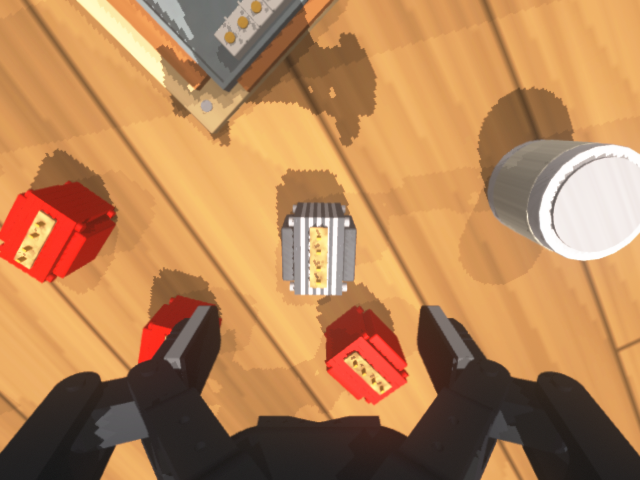

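Seen label centre (318,256) matches the prediction. I descend and grip.

```bash
python3 -m handwheel '1 30 -4 0 0.006 0 -0.004; 1 35 0 0 0 0 0; 1 25 0 0 0 0 0; 1 0 0 0 0 0 0'
python3 - <<'E'
from geo import *
print(delta([491,-327.3,28],down(np.radians(-31))))
E
```

```text
clock: 9.7
eef_pos: [498.2, -326.7, 50.4]
tool_rot: [0.235, 1.558, -0.3]
force: [0.4, 0.2, 0.8]
width: 85.4
(array([22.27227046, -4.22648286, -6.18407217]), array([ 0.00599324,  0.01210837, -0.0029319 ]))
```

```bash
python3 -m handwheel '1 0 -4 -6 0.006 0.012 -0.003; 1 12 0 -1 0 0 0; 1 10 0 0 0 0 0; 1 0 0 0 0 0 0'
python3 - <<'E'
from geo import *
print(delta([491,-327.3,28],down(np.radians(-31))))
E
```

```text
clock: 10.1
eef_pos: [492.9, -327.5, 31.8]
tool_rot: [0.003, 1.564, -0.537]
force: [0.6, 0.1, 0.0]
width: 85.6
(array([ 3.77168917, -0.74806441, -1.74604845]), array([ 1.23173812e-03,  6.55330990e-03, -2.36390437e-05]))
```

```bash
python3 -m handwheel '1 4 -0.5 -2 0 0.006 0; 0.4 0 0 0 0 0 0; 0.2 0 0 0 0 0 0; -0.2 0 0 0 0 0 0; -1 0 0 0 0 0 0; -1 0 0 0 0 0 0'
python3 - <<'E'
from geo import *
print(delta([491,-327.3,28],down(np.radians(-31))))
cv2.imwrite('pics/w8.png',get_image('wrist'))
E
```

```text
clock: 10.7
eef_pos: [491.3, -327.4, 28.5]
tool_rot: [0.026, 1.569, -0.514]
force: [-0.0, 0.4, -0.5]
width: 51.0
(array([ 0.54797162, -0.02861403, -0.33883141]), array([ 9.97274359e-04,  1.75160533e-03, -4.68570375e-05]))
```

View pics/w8.png

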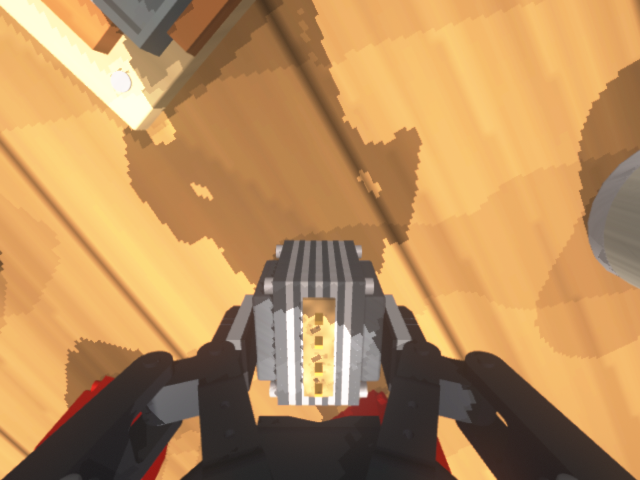

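Gripped square, width 51. I lift and carry.

```bash
cat >> geo.py <<'E'
cy=np.radians(13.4); CX=np.array([np.cos(cy),np.sin(cy),0]); CYv=np.array([-np.sin(cy),np.cos(cy),0])
CO=np.array([575.6,-27.5,14.])
def tgt(x,y,z): return CO+x*CX+y*CYv+np.array([0,0,z])   # TCP target, z above floor of choke bottom
E
python3 -m handwheel '-1 -10 0 0 0 0 0; -1 -30 0 0 0 0 0; -1 -40 0 0 0 0 0; -1 -30 0 0 0 0 0; -1 0 0 0 0 0 0'
python3 - <<'E'
from geo import *
print(delta(tgt(-40,-45,28.5+60),down(cy)),ctrl.read_state())
W=camera_params('wrist');cv2.imwrite('pics/w9.png',get_image('wrist'))
E
```

```text
clock: 11.25
eef_pos: [488.1, -324.7, 139.7]
tool_rot: [3.052, 1.562, 2.511]
force: [0.7, -1.1, -6.1]
width: 50.8
(array([ 38.0227899 , 239.65209383, -74.69797006]), array([-0.77447969, -0.00823159, -0.00425738])) {'clock': 11.25, 'qpos': array([ 0.20033928,  0.73476351,  0.5567187 ,  1.79567376, -0.53087898,
        0.77487175,  0.49297203]), 'qd': array([ 0.00253248,  0.03431521, -0.02820509,  0.03978795, -0.00577027,
       -0.02166768,  0.00512526]), 'tau': array([ -0.91029106, -55.97206593,   9.18789357, -14.16476458,
         0.21768   ,   0.89208534,  -0.15190223]), 'eef_pos': array([ 488.09827413, -324.66557106,  139.65408749]), 'tool_rot': array([3.05152246, 1.56175883, 2.51091151]), 'force': array([ 0.66657946, -1.1247485 , -6.09663084]), 'torque': array([-0.15364305, -0.06714602, -0.00144357]), 'width': 50.76328836315059}
```

View pics/w9.png

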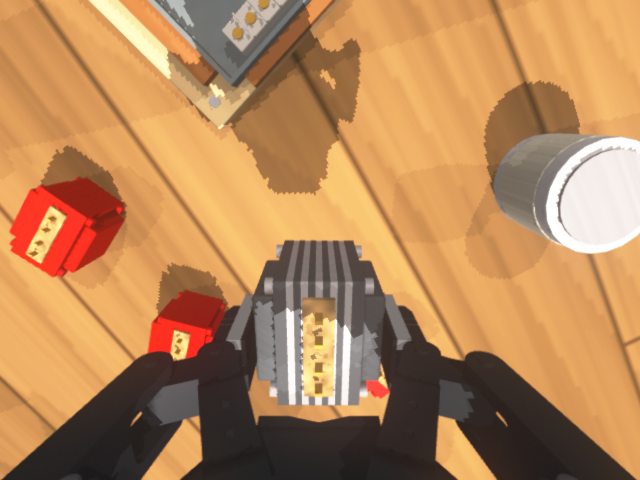

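```bash
python3 -m handwheel '-1 0 30 -9 0 0 0; -1 0 40 -13 0 0 0; -1 0 40 -13 0 0 0; -1 0 40 -13 0 0 0; -1 0 40 -13 0 0 0; -1 0 25 -8 -0.05 0 0; -1 0 0 0 -0.1 0 0; -1 0 0 0 -0.13 0 0; -1 0 0 0 -0.13 0 0; -1 0 0 0 -0.13 0 0'
python3 - <<'E'
from geo import *
print(delta(tgt(-40,-45,28.5+60),down(cy)),ctrl.read_state()['qpos'].round(2))
E
```

```text
clock: 12.3
eef_pos: [527.4, -87.2, 118.4]
tool_rot: [2.804, 1.525, 2.827]
force: [-0.3, -0.4, -5.7]
width: 50.9
(array([15.12924302,  5.99495839, 20.54389145]), array([-0.21130672, -0.04184183, -0.01985607])) [-0.15  0.69  0.41  1.92 -0.44  0.67  0.56]
```

```bash
python3 -m handwheel '-1 5 3 10 -0.1 -0.02 -0.01; -1 5 3 10 -0.11 -0.02 -0.01; -1 0 0 0 0 0 0'
python3 - <<'E'
from geo import *
print(delta(tgt(-40,-45,28.5+20),down(cy)),ctrl.read_state()['qpos'].round(2))
E
```

```text
clock: 12.6
eef_pos: [542.2, -77.8, 101.8]
tool_rot: [2.715, 1.559, 2.958]
force: [-0.7, 0.2, -5.7]
width: 50.8
(array([39.26025706, -3.99496898,  4.48507228]), array([ 0.00897677, -0.01050976, -0.00471523])) [-0.12  0.71  0.33  1.92 -0.4   0.59  0.71]
```

```bash
python3 - <<'E'
from geo import *
W=camera_params('wrist');a=get_image('wrist');np.save('W10.npy',W,allow_pickle=True);cv2.imwrite('pics/w10.png',a)
for q in [tgt(0,0,0),tgt(0,-9,14),tgt(-9,0,14),tgt(0,-120,14),tgt(-117,0,14)]: print(proj(W,q))
b=get_image('scene');cv2.imwrite('pics/s10.png',cv2.resize(b[200:340,220:440],None,fx=3.5,fy=3.5,interpolation=2))
E
```

```text
(np.float64(388.21212617623775), np.float64(192.11507641226802))
(np.float64(391.3182298077104), np.float64(210.66756114445835))
(np.float64(377.6137207839258), np.float64(196.03976418415186))
(np.float64(379.61364204839197), np.float64(361.914569091687))
(np.float64(200.69762982302254), np.float64(194.2076506584072))
```

View pics/w10.png

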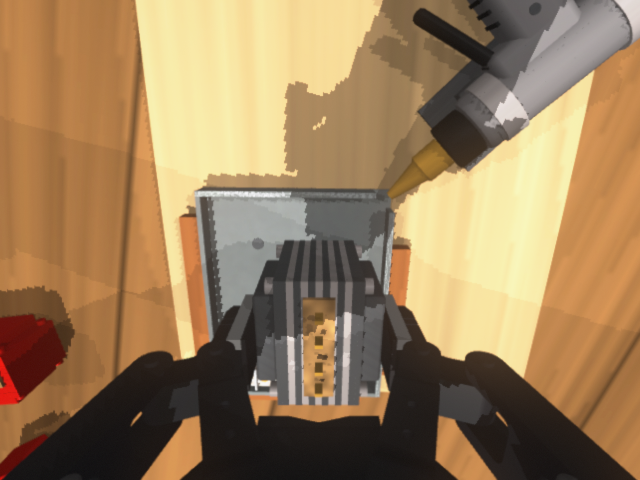

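View pics/s10.png

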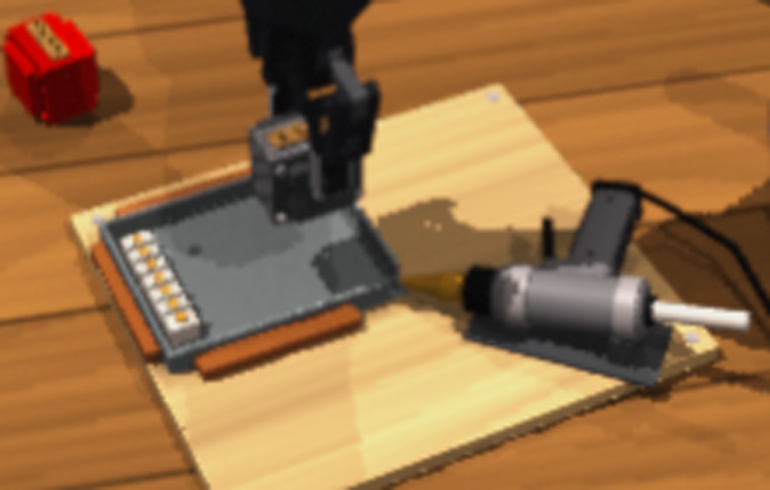

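```bash
python3 - <<'E'
import cv2
a=cv2.imread('pics/w10.png')
cv2.imwrite('pics/w10a.png',cv2.resize(a[175:315,190:420],None,fx=3.4,fy=3.4,interpolation=2))
E
```

```text
(no output)
```

View pics/w10a.png

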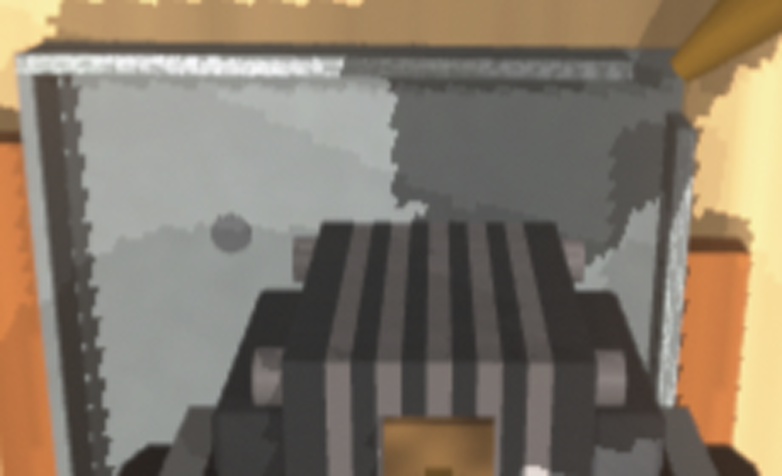

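```bash
python3 - <<'E'
from geo import *
W=np.load('W10.npy',allow_pickle=True).item()
a=lambda p,z=28:plane(W,190+p[0]/3.4,175+p[1]/3.4,z)
M=np.stack([CX,CYv])
for n,p in [('short in',(75,75)),('short in',(330,75)),('short in',(630,79)),('short out',(20,52)),('short out',(630,62)),('long in',(669,118)),('long in',(658,400)),('long out',(693,125)),('long out',(682,400)),('near in',(38,78)),('near out',(18,60))]:
    print(n,(M@(a(p)-CO)[:3]).round(1))
E
```

```text
short in [-110.1   -1.7]
short in [-64.1  -1.3]
short in [-10.3  -1.4]
short out [-119.7    2.4]
short out [-10.5   1.7]
long in [-2.8 -8.4]
long in [ -1.  -64.9]
long out [ 1.6 -9.7]
long out [  3.7 -64.9]
near in [-116.9   -2.3]
near out [-120.2    0.9]
```

```bash
cat >> geo.py <<'E'
CO=CO-1.3*CX-1.0*CYv
cy=np.radians(13.9); CX=np.array([np.cos(cy),np.sin(cy),0]); CYv=np.array([-np.sin(cy),np.cos(cy),0])
E
python3 -m handwheel '-1 20 -3 3 0 -0.01 -0.005; -1 20 0 0 0 0 0; -1 0 0 0 0 0 0'
python3 - <<'E'
from geo import *
print(delta(tgt(-40,-43,28.5+3),down(cy)))
E
```

```text
clock: 13.0
eef_pos: [543.5, -82.8, 61.0]
tool_rot: [-2.771, 1.566, -2.541]
force: [-1.3, -0.3, -5.9]
width: 50.8
(array([15.45392341,  2.08423367,  3.18210919]), array([-0.0124    , -0.00427999,  0.00163032]))
```

```bash
python3 -m handwheel '-1 8 2 3 -0.012 -0.004 0; -1 7 0 0 0 0 0; -1 0 0 0 0 0 0'
python3 - <<'E'
from geo import *
print(delta(tgt(-40,-43,28.5),down(cy)),ctrl.read_state()['force'])
E
```

```text
clock: 13.3
eef_pos: [546.2, -81.0, 45.8]
tool_rot: [-1.64, 1.568, -1.4]
force: [0.1, 0.2, -5.9]
width: 51.0
(array([3.34362344, 0.8542114 , 0.0723918 ]), array([-0.00252384, -0.00018522,  0.00263061])) [ 0.05504137  0.23545645 -5.93346648]
```

```bash
python3 -m handwheel '-1 2 0.5 0 -0.002 0 0.003; -1 0 0 0 0 0 0'; python3 -m handwheel '-1 1 0 0 0 0 0; -1 0 0 0 0 0 0';python3 -m handwheel '-1 1 0 0 0 0 0; -1 0 0 0 0 0 0'
```

```text
clock: 13.5
eef_pos: [546.5, -80.5, 44.3]
tool_rot: [0.254, 1.57, 0.497]
force: [0.2, 0.1, -6.2]
width: 50.5
clock: 13.7
eef_pos: [547.1, -80.6, 43.9]
tool_rot: [-0.088, 1.569, 0.153]
force: [0.4, -0.1, -5.9]
width: 50.6
clock: 13.9
eef_pos: [547.4, -80.7, 43.2]
tool_rot: [-0.173, 1.568, 0.069]
force: [-0.1, 0.8, -6.1]
width: 50.7
```

```bash
python3 -m handwheel '-1 1.5 0 0 0 0 0; -1 0 0 0 0 0 0';python3 -m handwheel '-1 1.5 0 0 0 0 0; -1 0 0 0 0 0 0';python3 - <<'E'
from geo import *
print(delta(tgt(-26,-28.5,28.5),down(cy)))
E
```

```text
clock: 14.1
eef_pos: [547.8, -80.8, 42.8]
tool_rot: [-0.132, 1.567, 0.11]
force: [-0.5, 1.0, -6.5]
width: 50.6
clock: 14.3
eef_pos: [548.0, -80.9, 42.8]
tool_rot: [-0.038, 1.566, 0.203]
force: [-0.0, 0.5, -5.9]
width: 50.9
(array([ 0.38141884, 15.70032321, 12.2339117 ]), array([-0.00108263,  0.00491109,  0.00019161]))
```

```bash
python3 -m handwheel '-1 2.5 0 0 0 0.005 0; -1 0 0 0 0 0 0';python3 -m handwheel '-1 2.5 0 0 0 0 0; -1 0 0 0 0 0 0'
```

```text
clock: 14.5
eef_pos: [548.6, -81.1, 43.0]
tool_rot: [0.183, 1.569, 0.424]
force: [0.5, -0.4, -5.4]
width: 50.8
clock: 14.7
eef_pos: [549.1, -81.2, 42.8]
tool_rot: [0.19, 1.567, 0.431]
force: [-0.0, -0.6, -6.3]
width: 50.8
```

```bash
python3 - <<'E'
from geo import *
W=camera_params('wrist');a=get_image('wrist');cv2.imwrite('pics/w11.png',a)
b=get_image('scene');cv2.imwrite('pics/s11.png',cv2.resize(b[200:340,220:440],None,fx=3.5,fy=3.5,interpolation=2))
E
```

```text
(no output)
```

View pics/w11.png

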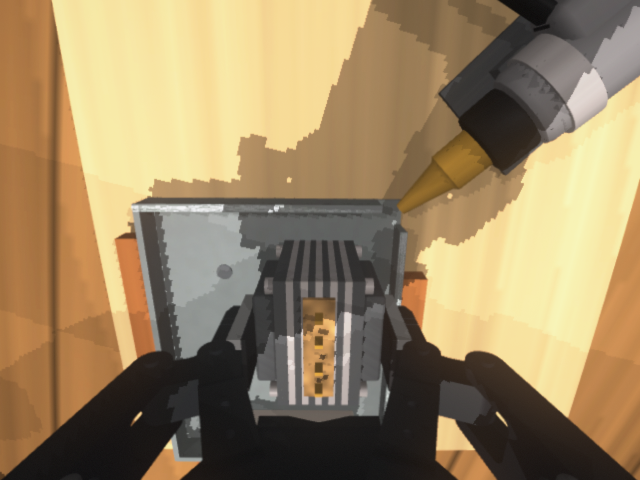

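View pics/s11.png

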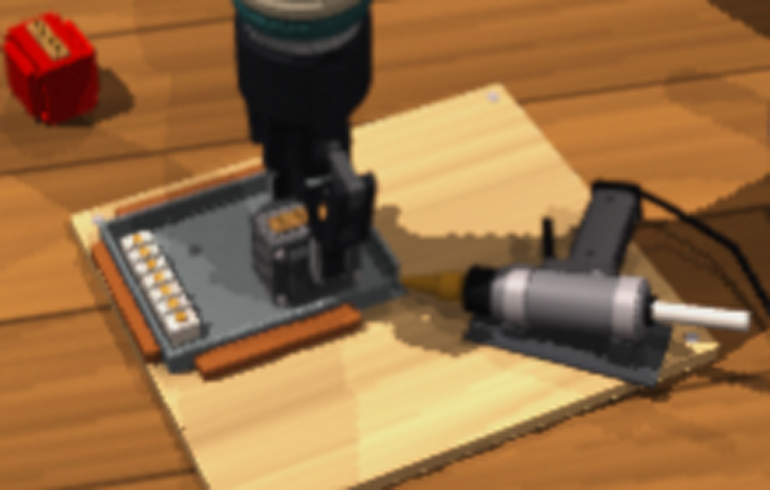

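The zero rows rebase the target, so push vanishes in them. I test a push without a trailing rest row.

```bash
python3 -m handwheel '-1 3 0 0 0 0 0'; python3 -m handwheel '-1 0 4 0 0 0 0';python3 -m handwheel '-1 0 4 3 0 0 0';python3 -c "
from geo import *
print(delta(tgt(-26,-28.5,28.5),down(cy)))"
```

```text
clock: 14.9
eef_pos: [549.3, -81.1, 42.3]
tool_rot: [0.486, 1.566, 0.727]
force: [-12.5, 2.8, 59.6]
width: 51.0
clock: 15.0
eef_pos: [548.7, -78.2, 43.1]
tool_rot: [0.19, 1.566, 0.43]
force: [-0.3, -0.8, -6.1]
width: 50.3
clock: 15.1
eef_pos: [550.2, -73.5, 42.7]
tool_rot: [0.281, 1.566, 0.52]
force: [0.3, 0.7, -6.8]
width: 50.5
(array([0.28200977, 9.11988765, 8.37727869]), array([-0.00343802,  0.00431159, -0.00123654]))
```

On the floor (3 mm of down-push gave about 65 N, so the arm is stiff). I slide to the walls in small steps.

```bash
python3 -m handwheel '-1 0 3 3 -0.003 0.004 0';python3 -m handwheel '-1 0 2 2 0 0 0'; python3 -m handwheel '-1 0 1.5 1.5 0 0 0';python3 -c "
from geo import *
print(delta(tgt(-26,-28.5,28.5),down(cy)))"
```

```text
clock: 15.2
eef_pos: [551.7, -71.1, 42.5]
tool_rot: [-3.036, 1.569, -2.794]
force: [-5.4, -6.8, 7.0]
width: 50.4
clock: 15.3
eef_pos: [552.0, -70.8, 42.6]
tool_rot: [-2.692, 1.566, -2.451]
force: [-6.1, -5.7, 9.4]
width: 51.0
clock: 15.4
eef_pos: [552.0, -70.8, 42.6]
tool_rot: [-2.649, 1.562, -2.409]
force: [-4.7, -3.0, 6.3]
width: 50.5
(array([0.01975045, 6.91345113, 5.94126981]), array([-0.00239647, -0.00743526,  0.00398194]))
```

```bash
python3 -m handwheel '-1 -1 0 0 0 0 0'; python3 -m handwheel '-1 0 2 2 0 -0.004 0.003';python3 -m handwheel '-1 0 2 2 0 0 0';python3 -c "
from geo import *
print(delta(tgt(-26,-28.5,28.5),down(cy)))"
```

```text
clock: 15.5
eef_pos: [551.9, -70.9, 43.0]
tool_rot: [-2.677, 1.561, -2.436]
force: [-0.2, 0.8, -6.0]
width: 50.6
clock: 15.6
eef_pos: [552.9, -69.3, 42.6]
tool_rot: [-2.768, 1.564, -2.528]
force: [-4.9, -5.9, 6.3]
width: 50.9
clock: 15.7
eef_pos: [553.0, -69.2, 42.6]
tool_rot: [-2.707, 1.561, -2.467]
force: [-7.3, -7.2, 10.5]
width: 50.4
(array([0.04825936, 5.54672128, 4.62377001]), array([-0.00359099, -0.00891714,  0.00412521]))
```

```bash
python3 -m handwheel '-1 -2 0 0 -0.003 -0.009 0.004'; python3 -m handwheel '-1 -0.3 2 2 0 -0.004 0';python3 -m handwheel '-1 -0.4 2 2 0 -0.003 0';python3 -c "
from geo import *
print(delta(tgt(-26,-28.5,28.5),down(cy)))"
```

```text
clock: 15.8
eef_pos: [553.1, -68.7, 44.0]
tool_rot: [-2.965, 1.57, -2.722]
force: [0.1, 0.7, -5.7]
width: 51.0
clock: 15.9
eef_pos: [554.4, -66.5, 43.9]
tool_rot: [0.03, 1.567, 0.272]
force: [-0.6, 1.3, -5.8]
width: 50.8
clock: 16.0
eef_pos: [555.8, -63.2, 43.7]
tool_rot: [0.182, 1.564, 0.424]
force: [-4.2, -2.8, -5.5]
width: 50.8
(array([1.24107814, 0.37407413, 0.47400727]), array([-0.00021703,  0.00630369, -0.00115856]))
```

```bash
python3 -m handwheel '-1 0 0 0 0 0.006 0';python3 -m handwheel '-1 0 0 1 0 0 0';python3 -m handwheel '-1 0 1 0 0 0 0';python3 -c "
from geo import *
print(delta(tgt(-26,-28.5,28.5),down(cy)))
f=ctrl.read_state()['force'];print(f@CX,f@CYv)"
```

```text
clock: 16.1
eef_pos: [555.6, -62.2, 43.3]
tool_rot: [1.697, 1.568, 1.94]
force: [-0.6, -0.6, -6.0]
width: 51.0
clock: 16.2
eef_pos: [555.7, -61.9, 42.9]
tool_rot: [2.315, 1.567, 2.558]
force: [-5.3, -2.9, -3.0]
width: 50.6
clock: 16.3
eef_pos: [555.6, -61.7, 42.8]
tool_rot: [2.632, 1.568, 2.875]
force: [-0.2, -4.7, -3.8]
width: 50.9
(array([ 0.31082564, -1.10434835,  0.31668   ]), array([ 0.00012739, -0.00262109, -0.00146431]))
-1.311337829690555 -4.565723441413528
```

```bash
python3 -m handwheel '-1 0.3 2 2 0 -0.003 0'; python3 - <<'E'
from geo import *
f=ctrl.read_state()['force'];print(f@CX,f@CYv,delta(tgt(-26,-28.5,28.5),down(cy)))
a=get_image('wrist');cv2.imwrite('pics/w12.png',cv2.resize(a[180:420,220:460],None,fx=2.4,fy=2.4,interpolation=2))
b=get_image('scene');cv2.imwrite('pics/s12.png',cv2.resize(b[230:310,280:380],None,fx=7,fy=7,interpolation=2))
E
```

```text
clock: 16.4
eef_pos: [555.6, -61.5, 42.6]
tool_rot: [-2.96, 1.568, -2.719]
force: [-7.3, -8.9, 3.3]
width: 50.8
-9.215872945455077 -6.850907542191727 (array([ 0.10122404, -1.2351214 ,  0.24646098]), array([-0.00160926, -0.00230006,  0.00042013]))
```

View pics/w12.png

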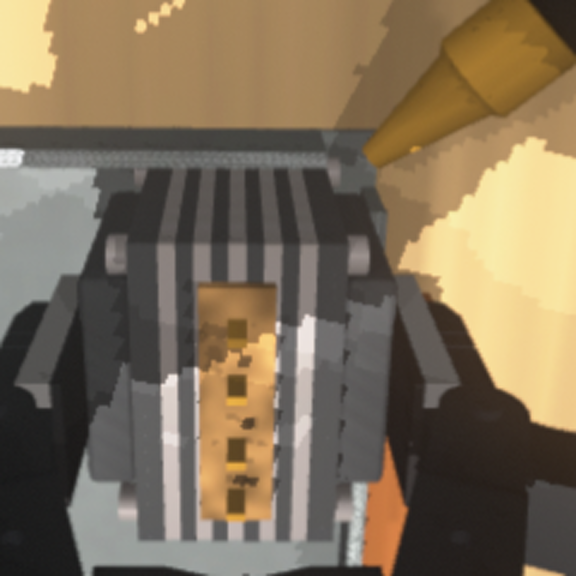

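View pics/s12.png

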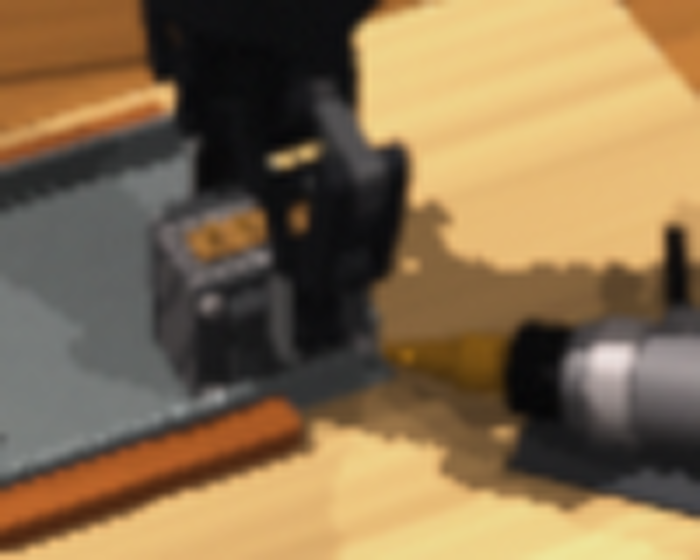

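Both faces look against the walls. I press a little more, with the floor load relieved, to be sure that the reaction comes from the walls.

```bash
python3 -m handwheel '-1 -0.4 2.5 2.5 0 -0.003 0'; python3 - <<'E'
from geo import *
for i in range(1):
  s=ctrl.read_state();f=s['force'];print(f@CX,f@CYv,f[2],s['torque'],delta(tgt(-26,-28.5,28.5),down(cy)))
E
python3 -m handwheel '-1 -0.2 4 4 0 0 0'; python3 - <<'E'
from geo import *
for i in range(1):
  s=ctrl.read_state();f=s['force'];print(f@CX,f@CYv,f[2],s['torque'],delta(tgt(-26,-28.5,28.5),down(cy)))
E
```

```text
clock: 16.6
eef_pos: [555.6, -61.5, 42.7]
tool_rot: [-2.295, 1.567, -2.057]
force: [-4.5, -8.7, -7.7]
width: 50.6
-6.463945517533135 -7.36024559827807 -7.685377510457512 [-1.96560416  1.14319549  0.12358303] (array([ 0.25169569, -1.31251229,  0.25622078]), array([-0.00385352, -0.00255799,  0.00287903]))
clock: 16.7
eef_pos: [555.7, -61.3, 42.8]
tool_rot: [-2.418, 1.56, -2.182]
force: [-8.6, -14.4, 0.5]
width: 50.9
-11.790165453010676 -11.877854530365072 0.5235915089681537 [-2.94182338  1.88026153  0.25644796] (array([ 0.32482501, -1.45324329,  0.12172425]), array([-0.00646432, -0.00781027,  0.00685672]))
```

```bash
for i in 1; do python3 -m handwheel '-1 0.2 4 4 -0.006 -0.012 0.007; -1 0.2 4 4 0 -0.005 0.003; -1 0.2 4 4 0 -0.004 0.002; -1 0.2 4 4 0 -0.004 0.002'; done; python3 - <<'E'
from geo import *
for i in range(8):
  s=ctrl.read_state();f=s['force'];print(s['clock'],f@CX,f@CYv,f[2],s['eef_pos'],s['width'],delta(tgt(-26,-28.5,28.5),down(cy))[1]); a=get_image('wrist') if i%2 else get_image('scene')
cv2.imwrite('pics/w13.png',cv2.resize(a[180:420,220:460],None,fx=2.4,fy=2.4,interpolation=2))
b=get_image('side');cv2.imwrite('pics/d13.png',cv2.resize(b[190:310,280:420],None,fx=5,fy=5,interpolation=2))
E
```

```text
clock: 17.1
eef_pos: [555.7, -61.4, 42.7]
tool_rot: [-2.021, 1.561, -1.79]
force: [-8.0, -11.6, 2.7]
width: 51.0
17.1 -10.587303309078058 -9.328881894936053 2.727407309833077 [555.67164555 -61.41300229  42.73492099] 51.004510042021565 [-0.01069163 -0.00420084  0.00856523]
17.15 -10.036313935152306 -9.090846381879945 2.000371508860995 [555.64017892 -61.45404849  42.70748666] 50.881811143662446 [-0.01058784 -0.00438273  0.00876557]
17.2 -11.60015815903234 -8.069233351577708 2.4250029495913172 [555.62114748 -61.41394438  42.69886788] 51.04840609756446 [-0.01039311 -0.0043477   0.00864834]
17.25 -11.0339651084824 -8.950306919448202 1.585658656591809 [555.6377501  -61.4381063   42.69068094] 51.09242669688373 [-0.01044059 -0.00430106  0.00862983]
17.3 -9.840420355909457 -8.20771494899812 1.980561823836246 [555.63214495 -61.42309305  42.70306113] 51.4671760508016 [-0.01048623 -0.00427183  0.0086177 ]
17.35 -10.236928518540287 -8.495890259110656 1.4130251363815762 [555.64477493 -61.39278346  42.71898261] 50.826847814185314 [-0.01044237 -0.00424557  0.00855647]
17.4 -9.971129418022032 -8.797357383699966 1.7624445904957207 [555.67808101 -61.38201865  42.70700323] 51.12156449413648 [-0.01041903 -0.00418991  0.00856774]
17.45 -10.41402725646574 -7.618622039909818 2.0086502102121955 [555.63107477 -61.40761639  42.70119185] 50.870894075811094 [-0.01052657 -0.00425743  0.00854484]
```

View pics/w13.png

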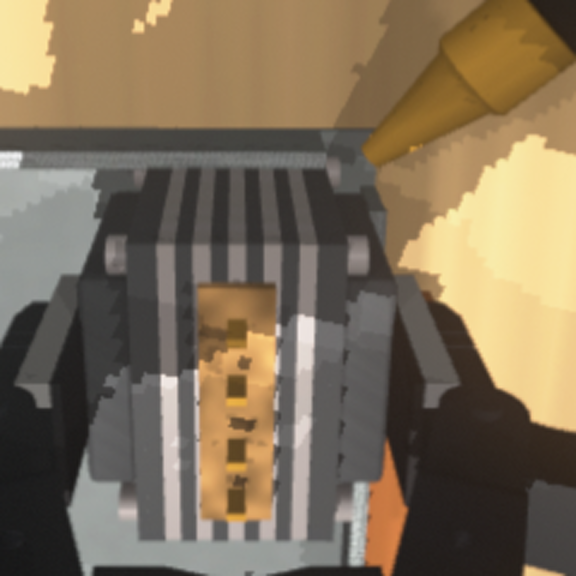

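View pics/d13.png

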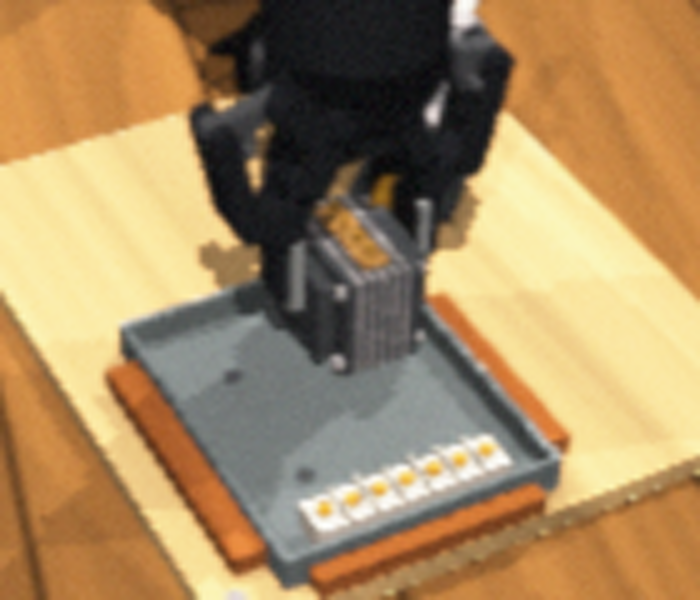

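```bash
python3 -m handwheel '-1 0 6 5 0 -0.004 0.004; -1 0 6 5 0 -0.003 0.003; -1 0 6 5 0 -0.003 0.003'; python3 - <<'E'
from geo import *
for i in range(10):
  s=ctrl.read_state();f=s['force']
  if i%3==0: print(s['clock'],f@CX,f@CYv,f[2],s['eef_pos'],s['width'],delta(tgt(-26,-28.5,28.5),down(cy)))
  a=get_image('scene')
cv2.imwrite('pics/s14.png',cv2.resize(a[230:310,280:440],None,fx=5,fy=5,interpolation=2))
E
```

```text
clock: 17.85
eef_pos: [555.7, -61.1, 43.0]
tool_rot: [-2.217, 1.548, -1.992]
force: [-9.6, -15.2, -0.6]
width: 51.1
17.85 -12.994232111625468 -12.423219120494515 -0.6358247291854975 [555.72095672 -61.1326068   43.01662835] 51.10818523282074 (array([ 0.54398523, -1.60553411,  0.10279501]), array([-0.0172863 , -0.0135994 ,  0.01770033]))
18.0 -12.880668472208786 -11.179468986558339 0.30295789652462046 [555.73511776 -61.15532286  43.01463813] 50.68809640918913 (array([ 0.54179046, -1.58024485,  0.09366805]), array([-0.01704951, -0.0136087 ,  0.01778032]))
18.15 -12.71709665469391 -11.74264421048322 1.1033364643172272 [555.698935   -61.15208382  43.01057533] 50.917851804594534 (array([ 0.53726436, -1.59162813,  0.12826018]), array([-0.017129  , -0.01357161,  0.01765214]))
18.3 -13.220122940322431 -12.906170861725634 2.0886762624577146 [555.675099   -61.1305192   42.98745498] 51.016494530307405 (array([ 0.51426209, -1.61842213,  0.14633026]), array([-0.01709722, -0.01361013,  0.01758794]))
```

View pics/s14.png

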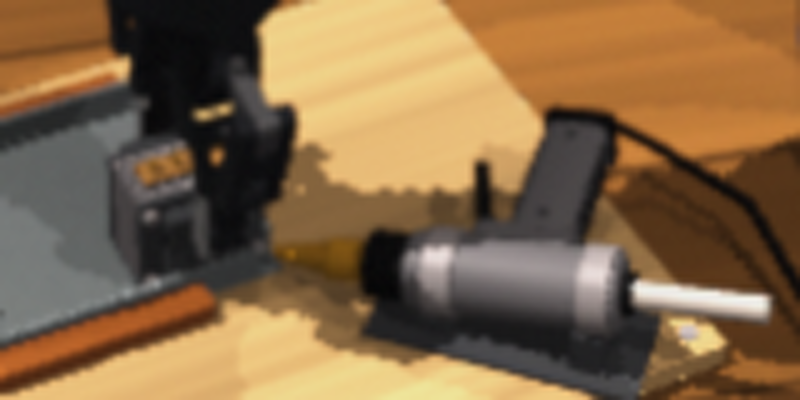

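Pressed at about 12–13 N each, but the tool has leaned by 0.02 rad. I square it, then push once.

```bash
python3 -m handwheel '-1 0 0.5 0.5 -0.017 -0.014 0.018; -1 0.5 0 0 0 0 0'; python3 -c "
from geo import *
print(delta(tgt(-26,-28.5,28.5),down(cy)))"
python3 -m handwheel '-1 0.3 5 5 -0.003 -0.004 0.003'; python3 - <<'E'
from geo import *
for i in range(12):
  s=ctrl.read_state();f=s['force']
  if i%3==0: print(s['clock'],f@CX,f@CYv,f[2],s['eef_pos'],delta(tgt(-26,-28.5,28.5),down(cy))[1])
  a=get_image('side')
E
```

```text
clock: 18.55
eef_pos: [555.6, -63.3, 42.6]
tool_rot: [-1.573, 1.569, -1.333]
force: [0.1, -0.2, -6.0]
width: 50.8
(array([0.12081006, 0.47825204, 0.76040261]), array([-2.24855273e-03, -7.60463784e-06,  2.21067259e-03]))
clock: 18.65
eef_pos: [556.0, -62.5, 42.6]
tool_rot: [-2.153, 1.567, -1.913]
force: [-16.3, -19.3, 8.3]
width: 50.7
18.65 -20.469710049583274 -14.791829735706651 8.301513841516364 [555.99459415 -62.48961305  42.57650904] [-0.00347163 -0.00212524  0.0032191 ]
18.8 -12.669597405973123 -9.744257461125965 3.9102764702636876 [555.9567252  -62.60049348  42.6015009 ] [-0.00394551 -0.0021464   0.00357309]
18.95 -11.487120744415725 -9.9575138568192 2.400189929615025 [555.96340685 -62.59163869  42.60851689] [-0.00389121 -0.00211194  0.00360161]
19.1 -12.86856897826369 -10.734289940494453 3.8311013044395206 [555.93801345 -62.5884226   42.60628085] [-0.00391508 -0.00212871  0.00360663]
```

The y position is about 1 mm short of before, and friction could be carrying that push. I reseat against the short wall first with x and the floor relieved.

```bash
P="from geo import *
s=ctrl.read_state();f=s['force'];print(f@CX,f@CYv,f[2],delta(tgt(-26,-28.5,28.5),down(cy)))"
python3 -m handwheel '-1 -0.5 0 -1 -0.003 -0.002 0.003'; python3 -c "$P"
python3 -m handwheel '-1 -0.3 2 0 0 0 0'; python3 -c "$P"
python3 -m handwheel '-1 -0.3 2 0 0 0 0.004';  python3 -c "$P"
python3 -m handwheel '-1 -0.3 3 0 0 0 0.004';  python3 -c "$P"
```

```text
clock: 19.35
eef_pos: [554.9, -63.3, 43.1]
tool_rot: [-1.932, 1.569, -1.691]
force: [1.0, 1.0, -5.4]
width: 50.7
1.2251545765527598 0.7711511635246109 -5.401964660823765 (array([0.62680819, 0.25552664, 1.39497603]), array([-0.00210175, -0.0005375 ,  0.00141944]))
clock: 19.45
eef_pos: [554.8, -61.6, 43.5]
tool_rot: [-1.519, 1.568, -1.279]
force: [-2.5, -9.5, -5.3]
width: 50.5
-4.684227375825885 -8.655534909748164 -5.253272328397362 (array([ 1.00646837, -1.36673032,  1.03335862]), array([-0.00244343,  0.00011961,  0.00238282]))
clock: 19.55
eef_pos: [554.8, -61.5, 43.6]
tool_rot: [-1.323, 1.569, -1.083]
force: [-0.9, -9.6, -11.0]
width: 50.8
-3.1806734606466374 -9.10410919194303 -11.049965271979227 (array([ 1.14971802, -1.43404994,  1.02145031]), array([-0.00271341,  0.00054473,  0.00216287]))
clock: 19.65
eef_pos: [554.8, -61.5, 43.7]
tool_rot: [-1.243, 1.567, -1.004]
force: [-0.2, -10.4, -10.0]
width: 50.6
-2.6510330451437154 -10.029619344445585 -10.047971513700691 (array([ 1.18459674, -1.43581313,  1.08945707]), array([-0.00361969,  0.00113251,  0.00334611]))
```

That was right: the wall is about 1.1 mm further. With y seated, I add the x push and settle on the floor.

```bash
P="from geo import *
s=ctrl.read_state();f=s['force'];print(f@CX,f@CYv,f[2],delta(tgt(-26,-28.5,28.5),down(cy)))"
python3 -m handwheel '-1 0.8 2 0.5 -0.003 -0.002 0.004'; python3 -c "$P"
python3 -m handwheel '-1 0 4 3 -0.003 -0.003 0.004'; python3 -c "$P"
python3 -m handwheel '-1 0 4 4 -0.003 -0.003 0.004';  python3 -c "$P"
```

```text
clock: 19.75
eef_pos: [555.4, -61.6, 42.9]
tool_rot: [-0.699, 1.566, -0.458]
force: [-1.3, -6.1, -3.6]
width: 50.7
-2.731999521446092 -5.578172695169966 -3.5791592903797795 (array([ 0.45173856, -1.25785497,  0.44856765]), array([-0.00138576,  0.00380247,  0.00320212]))
clock: 19.85
eef_pos: [555.6, -61.4, 42.9]
tool_rot: [-0.924, 1.566, -0.683]
force: [-8.9, -17.0, 1.1]
width: 51.0
-12.714704657003535 -14.35460204191701 1.1187450744223826 (array([ 0.38311613, -1.35126972,  0.26853256]), array([-0.00127704,  0.00298732,  0.00396408]))
clock: 19.95
eef_pos: [555.6, -61.4, 42.9]
tool_rot: [-1.487, 1.567, -1.247]
force: [-10.0, -14.2, 2.8]
width: 50.9
-13.112122006863073 -11.381083273145272 2.761496975042524 (array([ 0.40946214, -1.42062055,  0.24045857]), array([-0.00174862,  0.00034576,  0.00418076]))
```

```bash
python3 - <<'E'
from geo import *
for i in range(10):
  s=ctrl.read_state();f=s['force']
  if i%3==0: print(s['clock'],f@CX,f@CYv,f[2],delta(tgt(-26,-28.5,28.5),down(cy)))
  a=get_image('side' if i<9 else 'wrist')
cv2.imwrite('pics/w15.png',a)
E
```

```text
19.95 -13.112122006863073 -11.381083273145272 2.761496975042524 (array([ 0.40946214, -1.42062055,  0.24045857]), array([-0.00174862,  0.00034576,  0.00418076]))
20.1 -11.343871416998137 -10.779073664857076 0.49266596737670826 (array([ 0.39584921, -1.35767492,  0.24129186]), array([-0.00192717,  0.0004718 ,  0.00430022]))
20.25 -10.910588381587308 -10.00457958270721 -0.03732616381064835 (array([ 0.38665992, -1.3671991 ,  0.24796149]), array([-0.00191618,  0.00051343,  0.00427369]))
20.4 -11.509280561273632 -9.545664993912007 0.7934901056773855 (array([ 0.40784381, -1.36505058,  0.24837759]), array([-0.00191237,  0.00052561,  0.00427492]))
```

View pics/w15.png

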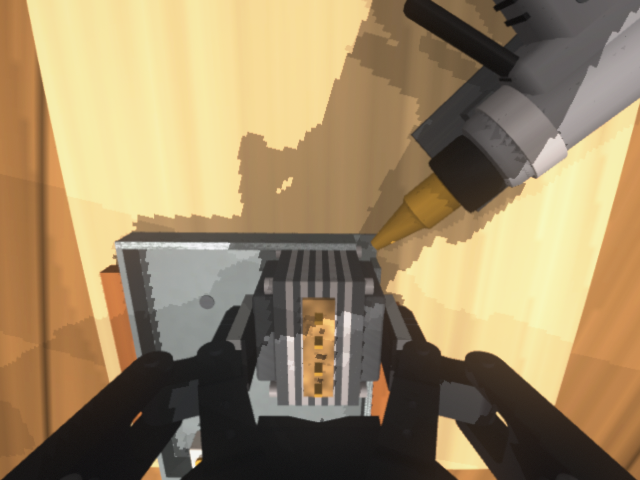

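The push is steady, the choke is square in the corner and the trigger is released. I hand in.

```bash
python3 -c "
from cell import ctrl
print(ctrl.finish_job())"
```

```text
the job is handed in; nothing more can be done
None
```

I squeezed the glue-gun trigger fully in for just over a second (38 mm over handle and trigger) and let it spring back. I then carried the grey choke, gripped by its domes, into the nozzle corner and handed in at about 20.5 s while still pressing it. No verdict is reported, so these are my own readings.

**Last checks:**
- **Push on the walls:** the wrist force held steady at about 11 N towards the long wall and 10 N towards the short one. Those totals include some floor friction, so the wall shares are a little lower. At no point did I read more than about 20 N towards a wall.
- **Standing:** the choke is on the floor and the tool is upright and square to within about 0.005 rad. My estimate of the tray's yaw is good to about 1°.
- **Trigger and bystanders:** the wrist picture shows the trigger released. I did not touch the coil, the spool or the tin, but I did not measure their positions again at the end.

**What failed or disagreed:**
- My first "pressed" pose was about 1 mm short of the short wall, with friction carrying the push. I backed off, reseated it on that wall and then pressed both.
- The walls I felt by touch differ from my picture estimate by about 1.4 mm at the short wall and 0.25 mm at the long wall, within the 2 mm calibration.
- While feeling for the floor, one step pressed the choke down with about 60 N for a moment.

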